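# Build a sieve stack on the shaker

### The arm

A 6-joint arm with a two-finger parallel gripper is mounted at the origin on a cart in front of the work surface, level with it; the furniture and walls round the work are solid. World frame = base frame: x ahead of the robot, y to its left, z up, the work surface at z = 0. Lengths are in m, angles in rad, forces in N, time in s.
With the tool pointing down it reaches from about 0.275 to 0.75 m from the base axis. Payload 10.2 kg.
Tool frame: the origin (TCP) lies midway between the tips of the shut fingers; the grasp point (between the pads) lies 19 mm behind it (env.hold_point_z is the distance from the TCP to the grasp point, in m); z points along the fingers, y is the line along which they close (so a half turn about z gives the same grasp; the last joint's range is limited). The gripper opens to 85 mm and grips with 20 to 120 N. Pads are 22 mm wide; open, the fingers measure 114 mm over their backs; the gripper's body (76 mm by 85 mm) begins 54 mm behind the grasp point. The pads swing forward as they close: fully open they stand 13 mm farther back than shut.
Start: joints at [-0.223, 0.313, 1.498, -0, 1.331, -0.223], TCP at [0.525, -0, 0.231] pointing down, gripper open.
Joint ranges: [-2.94, 2.94], [-0.97, 2.17], [0.19, 2.56], [-1.23, 4.37], [0.02, 3.11], [-2.88, 2.88]. Speed limits (rad/s): [2.39, 2.39, 3.01, 3.14, 3.14, 3.14].

### API

Orientations are given as a unit quaternion [x, y, z, w].
In Python, from bench import env, kinematics, monitor, eyes, job gives the robot as it stands. The module is installed in compiled form; this text tells all that it offers. Calls block until the motion is done:
- env.reach(position, orientation): joint-space move of the TCP to a pose.
- env.movel(position, velocity=0.15, frame=None, guard=None): straight line of the TCP; frame=None keeps the orientation; velocity is the mean speed in m/s. With guard (N) it stops when the force on the tool has changed by that much, and returns True; else False.
- env.set_joints(angles): joint-space move.
- env.release() and env.close_gripper(effort=None): open the fingers fully, or close them until they stop; effort is the grip in N (None keeps the last).
- env.hold(seconds).
- kinematics.ik(position, orientation): joint angles nearest the present ones, or None.
- monitor.sense(): the state.
- eyes.grab_frame(name): name is "scene" or "side" or "wrist"; returns a dict with "frame" (480x640x3 uint8, red, green, blue), "mtx" (3x3 intrinsics, pixels), "view" (4x4, takes a point from world to camera coordinates). Camera axes: x right, y down, z forward; pixel columns grow to the right and rows downward; lengths in m; the calibration is good to about 2 mm. A picture is of the moment at which its call begins. There is no depth.
A pose or a line that the arm cannot do raises env.MotionError and nothing moves.
- job.hand_in(): hands the job in; it is judged then, once.
The state is a dict: "clock": time; "joints": joint angles; "qvel": joint speeds; "joint_efforts": joint torques, N m; "position": TCP position; "ee_rot": TCP orientation; "contact_force": force on the tool from outside, world axes, zero at the start; "ft_torque": the same for the moment, N m; "finger_gap": opening from 0.0 (shut) to 1.0 (fully open); "gripper_force": force on a finger pad.
Only numpy, scipy, OpenCV 4.12 (cv2) and the standard library are available. Lean on these libraries where they do the work, as an engineer would, in place of code of your own. Each camera call takes 0.05 s, during which the arm holds its last target. There are 200 camera calls.

### The job

Build the sieve stack on the shaker: onto the collecting pan clamped to it put the fine-mesh sieve, on that the medium sieve, then the coarse one, and close it with the lid, each fully seated in the rim beneath it. Set each part down gently instead of dropping it, and leave the beaker and the tally counter standing where they are.

Things in the scene. Friction and masses are not known exactly. Their poses are not given: they have to be found in the camera images.
- pan_rim (a point): The target: the open rim of the steel collecting pan (56 mm outside, 50 mm bore, 3 mm wall, 21 mm deep) that is clamped on top of the grey shaker, a fixed box 110 x 110 mm with a 84 mm round platform. This point is the centre of the rim, 62 mm above the bench. z is up; the shaker's control panel with its dial faces -x of this frame.
- fine_sieve_mid (a point): Fine steel sieve, loose, 34 mm high: straight wall 26 mm high (56 mm outside, 50 mm bore) over a tapered spigot 8 mm long (40 mm wide at its foot, 47 at the shoulder) on which it stands upright. The spigot drops into the 50 mm rim beneath till the shoulder rests on it. Lowest sieve; dense gauze (under 2 mm openings), 13 mm below its rim. Point: its centre, 17 mm above its foot; z up; round.
- medium_sieve_mid (a point): Medium steel sieve, loose, 44 mm high: straight wall 36 mm high (56 mm outside, 50 mm bore) over a tapered spigot 8 mm long (40 mm wide at its foot, 47 at the shoulder) on which it stands upright. The spigot drops into the 50 mm rim beneath till the shoulder rests on it. Middle in height; mesh of 6 mm openings, 13 mm below its rim. Point: its centre, 22 mm above its foot; z up; round.
- coarse_sieve_mid (a point): Coarse steel sieve, loose, 56 mm high: straight wall 48 mm high (56 mm outside, 50 mm bore) over a tapered spigot 8 mm long (40 mm wide at its foot, 47 at the shoulder) on which it stands upright. The spigot drops into the 50 mm rim beneath till the shoulder rests on it. Tallest; a few bars, 15 mm openings, 13 mm below its rim. Point: its centre, 28 mm above its foot; z up; round.
- lid_knob (a point): Steel lid, loose, 37 mm high: disc 56 mm wide, 5 mm thick, a black knob on its middle (20 mm across, 24 mm high, narrower in its lowest 7 mm), beneath it the same 8 mm tapered spigot as the sieves, on which it stands. Point: on the axis in the knob, 27 mm above the spigot's foot, 14 mm above the disc, 10 mm below the knob's top; z up; round.
- beaker_mid (a point): Bystander, loose: plastic beaker with used tips in it, 72 mm across, 88 mm high; this point is at its centre, half-way up.
- counter_mid (a point): Bystander, loose: hand tally counter, 35 x 45 x 57 mm with its thumb lever; this point is over the middle of its foot, 25 mm above the bench.
Things that resemble listed ones, but are neither listed nor needed, are in the scene too. What is shaped like the part that bears coarse_sieve_mid but blue or green is not meant.

How it is judged:
At the end, for the whole second after the job is handed in: From the pan upward fine, medium, coarse sieve and lid: each within 6 mm sideways of the part beneath it, within 4 mm of its fully seated height, within 0.08 rad of upright, at rest (horizontal distance between fine_sieve_mid and pan_rim below 0.006 m and z of fine_sieve_mid in the frame of pan_rim between 0.005 and 0.013 m and angle between each of fine_sieve_mid, medium_sieve_mid, coarse_sieve_mid, lid_knob's own z axis and vertical below 0.08 rad and linear speed of each of fine_sieve, medium_sieve, coarse_sieve, lid below 0.02 m/s and horizontal distance between medium_sieve_mid and fine_sieve_mid below 0.006 m and z of medium_sieve_mid in the frame of pan_rim between 0.036 and 0.044 m and horizontal distance between coarse_sieve_mid and medium_sieve_mid below 0.006 m and z of coarse_sieve_mid in the frame of pan_rim between 0.078 and 0.086 m and horizontal distance between lid_knob and coarse_sieve_mid below 0.006 m and z of lid_knob in the frame of pan_rim between 0.125 and 0.133 m); the robot touches nothing.
It fails at once if the beaker is shifted by more than 30 mm or tipped over (distance of beaker_mid from where it was at the start of the episode above 0.03 m or angle between beaker_mid's own z axis and vertical above 0.5 rad).
It fails at once if the counter is shifted by more than 30 mm or tipped over (distance of counter_mid from where it was at the start of the episode above 0.03 m or angle between counter_mid's own z axis and vertical above 0.5 rad).
It fails at once if a sieve or the lid is dropped (moves at over 0.8 m/s without the fingers, as after a fall of 35 mm) ((linear speed of fine_sieve above 0.8 m/s and contact force between fine_sieve and the fingers below 0.05 N) or (linear speed of medium_sieve above 0.8 m/s and contact force between medium_sieve and the fingers below 0.05 N) or (linear speed of coarse_sieve above 0.8 m/s and contact force between coarse_sieve and the fingers below 0.05 N) or (linear speed of lid above 0.8 m/s and contact force between lid and the fingers below 0.05 N)).
It also fails if it takes over 102 s, if anything falls off the work surface, if the arm or the gripper's body presses on something with over 40 N, if the wrist force passes 120 N, or if a joint passes its speed limit or range.

## Working session

There is one attempt and no reset: what is moved stays moved. The work goes in short steps, each a Python script; the robot and the scene stay as the last script left them, time stands still between calls to the robot, and variables do not carry over. Pictures are saved under pics/ and viewed, at most 14 in all, crops included, and the job is handed in when it is done.

```bash
mkdir -p pics
python3 - <<'E'
from bench import env,monitor,eyes
import cv2,numpy as np
for n in ("scene","side","wrist"):
    f=eyes.grab_frame(n); cv2.imwrite(f"pics/{n}0.png",f["frame"][:,:,::-1]); np.savez(f"{n}0.npz",**f)
    V=f["view"]; print(n,f["mtx"].round(1).tolist(),(-V[:3,:3].T@V[:3,3]).round(3),V[2,:3].round(3))
s=monitor.sense();print(s["clock"],s["ee_rot"],env.hold_point_z)
E
```

```text
scene [[581.3, 0.0, 328.2], [0.0, 581.3, 224.0], [0.0, 0.0, 1.0]] [-0.119 -0.461  0.812] [ 0.547  0.511 -0.663]
side [[454.0, 0.0, 321.9], [0.0, 454.0, 234.9], [0.0, 0.0, 1.0]] [ 0.238 -0.628  0.524] [ 0.287  0.812 -0.509]
wrist [[428.7, 0.0, 323.4], [0.0, 428.7, 246.3], [0.0, 0.0, 1.0]] [0.525 0.081 0.375] [-0.001 -0.319 -0.948]
0.15 [ 7.07111542e-01  7.07101860e-01 -2.52545083e-04 -4.04070372e-04] 0.0187
```

View pics/scene0.png

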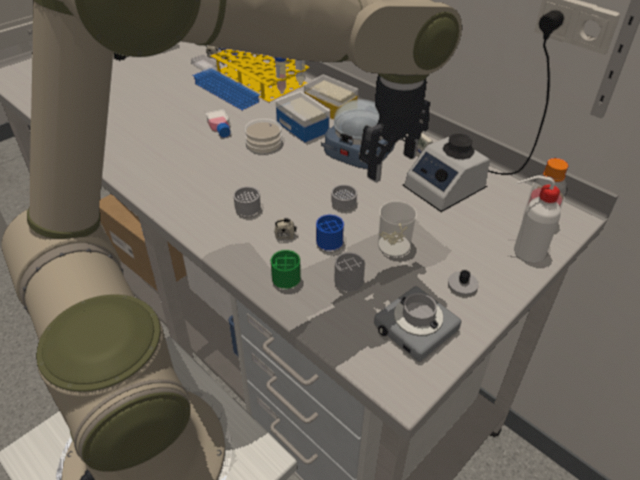

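View pics/side0.png

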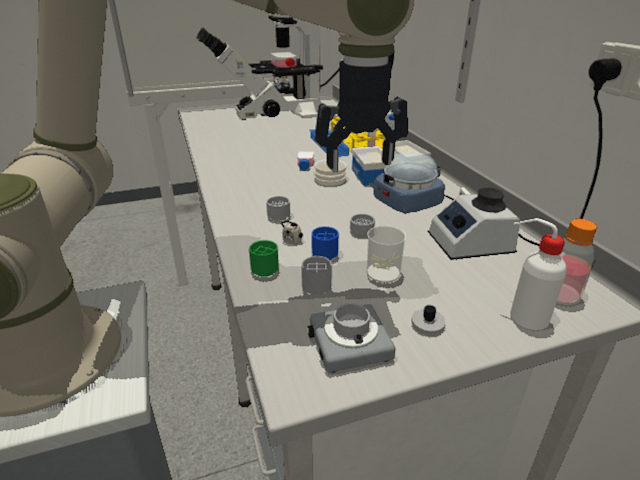

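View pics/wrist0.png

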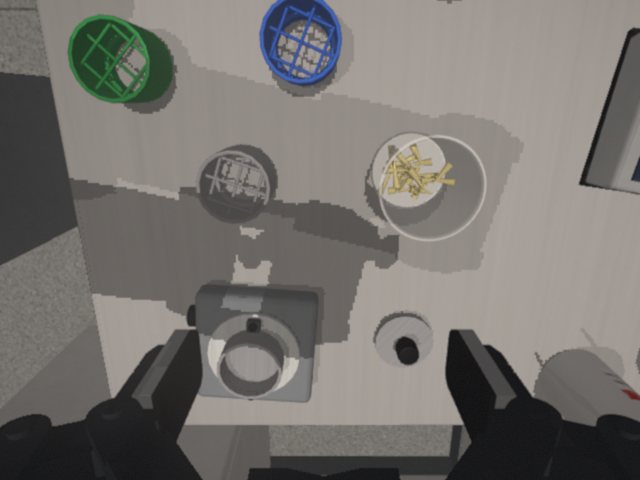

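The scene view shows the pan at about (420,303), the lid at (463,280), the coarse sieve at (349,270), the beaker at (396,230), and the counter at (286,228). The small sieves are at (247,200) and (344,197). In the wrist view the pan rim is at (251,365), the knob at (405,350) and the coarse rim at (234,183). Next I cast rays onto planes and compare the views.

```bash
cat > h.py <<'E'
import numpy as np,cv2
from bench import env,kinematics,monitor,eyes,job
from scipy.spatial.transform import Rotation as R
def ray(f,p,z):
    V=f["view"];C=-V[:3,:3].T@V[:3,3]
    d=V[:3,:3].T@np.linalg.inv(f["mtx"])@[p[0],p[1],1]
    return C+d*(z-C[2])/d[2]
def proj(f,P):
    c=f["view"]@np.r_[P,1]; return (f["mtx"]@c[:3]/c[2])[:2]
def quat(a):  # tool down, closing line (tool y) at world angle a
    y=np.array([np.cos(a),np.sin(a),0]);z=np.array([0,0,-1.]);x=np.cross(y,z)
    return R.from_matrix(np.c_[x,y,z]).as_quat()
E
python3 - <<'E'
from h import *
F={n:dict(np.load(n+"0.npz")) for n in("scene","side","wrist")}
obj={"A":(.044,{"scene":(247,195),"side":(278,202)}),"B":(.034,{"scene":(344,191),"side":(362,219)}),
"coarse":(.056,{"scene":(349,263),"side":(317,264),"wrist":(234,183)}),
"pan":(.062,{"scene":(421,302),"side":(351,315),"wrist":(251,365)}),
"knobtop":(.037,{"scene":(465,274),"side":(430,308),"wrist":(408,350)}),
"blue":(.056,{"scene":(330,224),"side":(325,234),"wrist":(301,40)}),
"green":(.056,{"scene":(286,260),"side":(264,246),"wrist":(110,58)}),
"beakertop":(.088,{"scene":(397,213),"side":(385,236),"wrist":(432,188)}),
"counter":(.025,{"scene":(286,229),"side":(291,232)}),}
for k,(z,d) in obj.items():
    print(k,[(n,ray(F[n],p,z).round(3).tolist()[:2]) for n,p in d.items()])
f=F["scene"]["frame"];a=cv2.resize(f[170:310,220:400],None,fx=3.5,fy=3.5,interpolation=2)
f=F["side"]["frame"];b=cv2.resize(f[185:245,255:385],None,fx=3.5,fy=3.5,interpolation=2)[:, :a.shape[1]]
b=cv2.resize(b,(a.shape[1],b.shape[0]));c=np.vstack([a[:380],b]);cv2.imwrite("pics/crop1.png",c[:600,:,::-1])
E
```

```text
A [('scene', [0.46, 0.316]), ('side', [0.461, 0.315])]
B [('scene', [0.624, 0.19]), ('side', [0.622, 0.19])]
coarse [('scene', [0.454, 0.021]), ('side', [0.458, 0.022]), ('wrist', [0.457, 0.024])]
pan [('scene', [0.467, -0.132]), ('side', [0.46, -0.135]), ('wrist', [0.463, -0.131])]
knobtop [('scene', [0.599, -0.138]), ('side', [0.603, -0.135]), ('wrist', [0.601, -0.132])]
blue [('scene', [0.507, 0.12]), ('side', [0.508, 0.119]), ('wrist', [0.509, 0.121])]
green [('scene', [0.378, 0.108]), ('side', [0.381, 0.115]), ('wrist', [0.378, 0.11])]
beakertop [('scene', [0.595, 0.026]), ('side', [0.594, 0.024]), ('wrist', [0.598, 0.026])]
counter [('scene', [0.459, 0.196]), ('side', [0.459, 0.201])]
```

View pics/crop1.png

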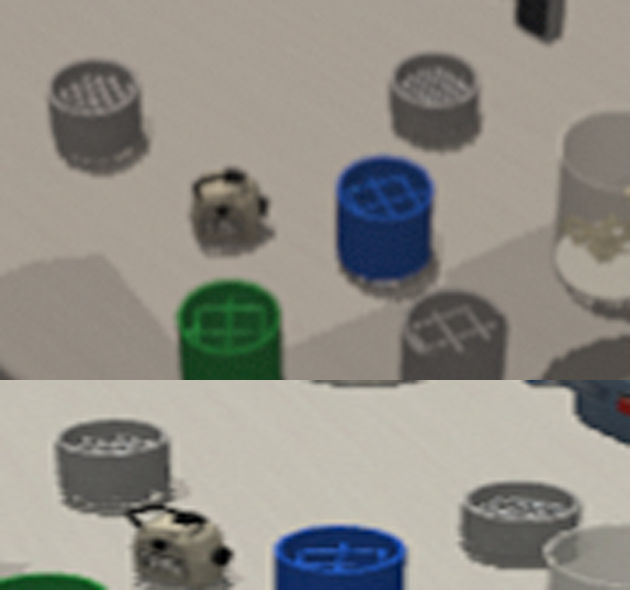

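In the crop, A at (95,110) is taller with a coarser mesh, so it is the medium sieve. B at (435,100) is shorter with a dense mesh, so it is the fine one. Rays from the different views agree to a few mm. Next I hover over each part in the same relative pose and refine the positions.

Run:
```python
from h import *
est={"lid":(.601,-.135,.037),"pan":(.463,-.132,.062),"coarse":(.456,.023,.056),"medium":(.4605,.3155,.044),"fine":(.623,.190,.034)}
tiles=[]
for k,e in est.items():
    env.reach([e[0],e[1],e[2]+.15],quat(0)); env.hold(.3)
    f=eyes.grab_frame("wrist"); np.savez("hov_"+k+".npz",**f)
    u=proj(f,e); x0,y0=(u-[66,75]).astype(int); x0=max(0,x0);y0=max(0,y0)
    c=cv2.resize(f["frame"][y0:y0+150,x0:x0+132],(264,300),interpolation=cv2.INTER_CUBIC)
    if c.shape[0]: tiles.append(c)
    print(k,u.round(1),"crop origin",x0,y0)
tiles.append(np.zeros_like(tiles[0]))
m=np.vstack([np.hstack(tiles[:3]),np.hstack(tiles[3:])])
cv2.imwrite("pics/hov.png",m[:,:,::-1]); print(monitor.sense()["clock"])
```

```text
lid [323.8 223.1] crop origin 257 148
pan [323.5 222.6] crop origin 257 147
coarse [323.8 221.3] crop origin 257 146
medium [323.5 221.4] crop origin 257 146
fine [324.6 223.4] crop origin 258 148
5.825
```

View pics/hov.png

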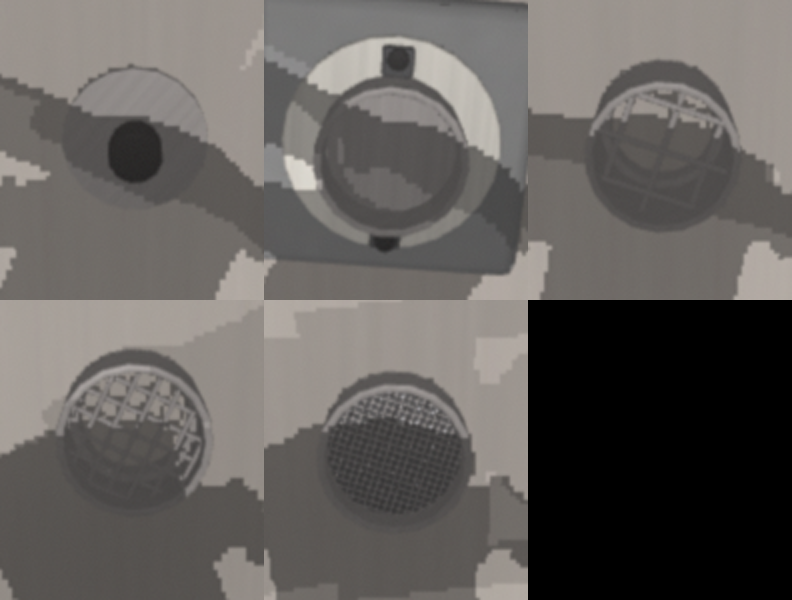

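All five tiles show the part. Tile rim centres (x,y): knob top (135,156), lid disc (135,137), pan (128.5,157.5), coarse (134.5,156.5), medium (137,140), fine (131.5,158). Rim widths are about 149 px, which matches 56 mm. I convert these, check the size, then pick up the fine sieve.

```bash
cat >> h.py <<'E'
def pick(p,foot_off,effort=40,q=quat(0)):
    env.release(); env.reach([p[0],p[1],.16],q)
    env.movel([p[0],p[1],foot_off],velocity=.1,guard=15)
    env.close_gripper(effort); env.hold(.3); s=monitor.sense()
    print("grip",s["finger_gap"],s["gripper_force"],s["position"])
    env.movel([p[0],p[1],.05+foot_off],velocity=.1); env.hold(.2)
    s=monitor.sense(); print("lifted",s["finger_gap"],s["gripper_force"],s["contact_force"].round(2))
E
python3 - <<'E'
from h import *
P={"lid":(257,148,135,156,.037),"lid_disc":(257,148,135,137.5,.013),"pan":(257,147,128.5,157.5,.062),"coarse":(257,146,134.5,156.5,.056),"medium":(257,146,137,140,.044),"fine":(258,148,131.5,158,.034)}
out={}
for k,(x0,y0,tx,ty,z) in P.items():
    f=dict(np.load("hov_"+k.split("_")[0]+".npz"))
    u=np.array([x0+tx/2-.25,y0+ty/2-.25]); out[k]=ray(f,u,z)[:2]
    print(k,out[k].round(4), "149tile px =",np.linalg.norm(ray(f,u+[37.25,0],z)-ray(f,u-[37.25,0],z)).round(4))
np.savez("pos.npz",**out)
pick(out["fine"],.006)
f=eyes.grab_frame("wrist"); cv2.imwrite("pics/fine_held.png",f["frame"][:,:,::-1]); print(monitor.sense()["clock"])
E
```

```text
lid [ 0.6013 -0.1369] 149tile px = 0.0533
lid_disc [ 0.6014 -0.1364] 149tile px = 0.0572
pan [ 0.4612 -0.1342] 149tile px = 0.0531
coarse [0.4562 0.021 ] 149tile px = 0.0531
medium [0.4618 0.3197] 149tile px = 0.0528
fine [0.6222 0.1875] 149tile px = 0.0533
grip 0.6486592352119945 42.660731971263885 [0.62247238 0.18759802 0.00670522]
lifted 0.6470336885011311 42.41074025630951 [ 0.41  0.7  -0.  ]
9.5833
```

View pics/fine_held.png

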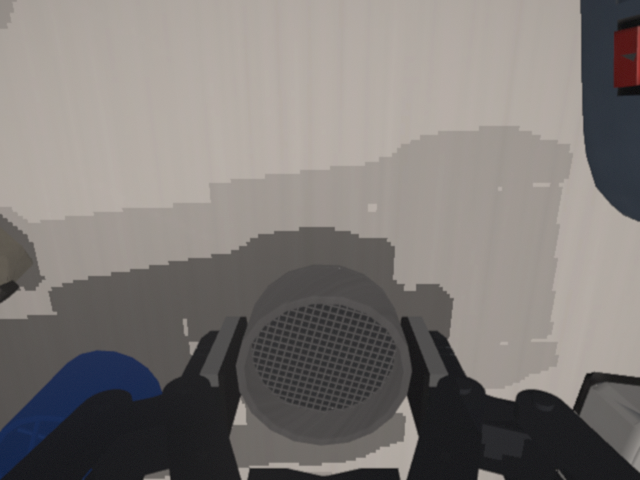

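The fine sieve is held squarely at (325,360). Now I place it, with a height check.

```bash
cat >> h.py <<'E'
def place(foot_off,seat_foot,p,q=quat(0),up=.26):
    s=monitor.sense()["position"]; env.movel([s[0],s[1],up],velocity=.2)
    env.reach([p[0],p[1],up],q)
    zt=seat_foot+foot_off
    env.movel([p[0],p[1],zt+.02],velocity=.15); env.hold(.2)
    hit=env.movel([p[0],p[1],zt-.001],velocity=.03,guard=8)
    env.hold(.2); s=monitor.sense(); dz=s["position"][2]-zt
    print("hit",hit,"dz mm",dz*1e3,"F",s["contact_force"].round(1),"M",s["ft_torque"].round(2))
    return dz
def letgo(p,up):
    env.release(); env.hold(.2); env.movel([p[0],p[1],up],velocity=.15); env.hold(.1)
def look(c,name):
    f=eyes.grab_frame("wrist"); np.savez(name+".npz",**f)
    cv2.imwrite(f"pics/{name}.png",f["frame"][:,:,::-1])
E
python3 - <<'E'
from h import *
P=np.load("pos.npz"); p=P["pan"]
dz=place(.0067,.054,p)
if dz<.003: 
    letgo(p,.088+.15); look(0,"fine_placed")
print(monitor.sense()["clock"])
E
```

```text
hit True dz mm -0.048702538285587404 F [-0.9  0.9  6.4] M [0.06 0.14 0.  ]
16.5833
```

View pics/fine_placed.png

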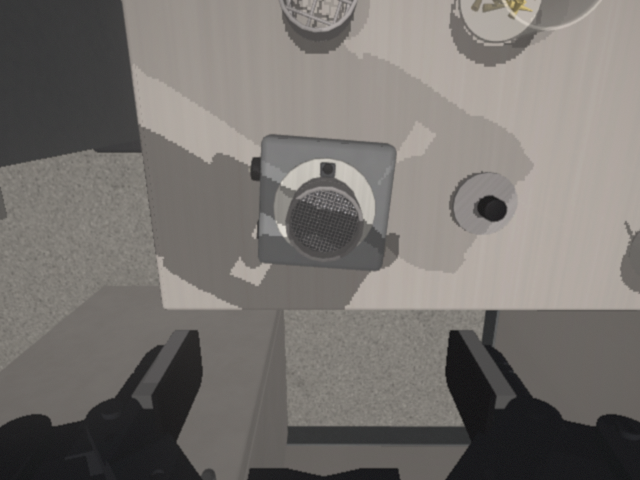

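Run:
```python
from h import *
P=np.load("pos.npz"); p=P["medium"]
s=monitor.sense()["position"]; env.reach([p[0],p[1],.26],quat(0))
pick(p,.012)
f=eyes.grab_frame("wrist"); cv2.imwrite("pics/med_held.png",f["frame"][:,:,::-1]); print(monitor.sense()["clock"])
```

```text
grip 0.6431794308879334 42.681526467204094 [0.4619773  0.31978169 0.01258017]
lifted 0.6407783356469487 42.33491560444236 [ 0.85 -0.21 -0.85]
22.175
```

The fine sieve sits level in the pan, with its rim at about (324.5,223), where it should be. The medium sieve is gripped, so I place it.

Run:
```python
from h import *
P=np.load("pos.npz"); p=P["pan"]
f=dict(np.load("fine_placed.npz")); print(p,ray(f,(324.5,223.5),.088))
dz=place(.0126,.080,p)
if dz<.003: 
    letgo(p,.124+.15); look(0,"med_placed")
    p=P["coarse"]; env.reach([p[0],p[1],.27],quat(0)); pick(p,.020)
print(monitor.sense()["clock"])
```

```text
[ 0.46120891 -0.13415831] [ 0.4609325  -0.13447234  0.088     ]
hit True dz mm -0.047994467820278164 F [-2.5  0.3  6.3] M [ 0.13  0.15 -0.07]
grip 0.6515053574224935 41.2757134437561 [0.45638229 0.02098978 0.02059074]
lifted 0.6587925911610316 42.571058571338654 [ 0.4  -0.6  -1.67]
33.7917
```

Run:
```python
import cv2
a=cv2.imread("pics/med_placed.png")[120:330,220:420]
cv2.imwrite("pics/medc.png",cv2.resize(a,None,fx=2,fy=2))
```

```text
(no output)
```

View pics/medc.png

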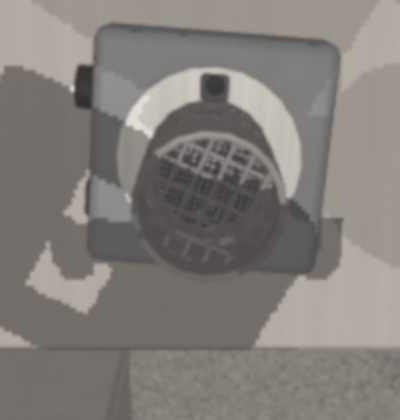

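The medium sieve is seated, with its rim centre at about (324,222). Next I place the coarse sieve and then grip the lid.

Run:
```python
from h import *
P=np.load("pos.npz"); p=P["pan"]
f=dict(np.load("med_placed.npz")); print(ray(f,(324,222),.124))
f=eyes.grab_frame("wrist");cv2.imwrite("pics/coarse_held.png",f["frame"][:,:,::-1])
dz=place(.0206,.116,p)
if -.002<dz<.002: 
    letgo(p,.172+.13); look(0,"coarse_placed")
    p=P["lid"]; env.reach([p[0],p[1],.27],quat(0)); pick(p,.015,30)
    f=eyes.grab_frame("wrist")["frame"]
    g=np.load("coarse_placed.npz")["frame"]
    cv2.imwrite("pics/cl.png",np.hstack([g[120:420,180:480],f[180:480,160:480]])[:,:,::-1])
print(monitor.sense()["clock"])
```

```text
[ 0.4606024 -0.1333826  0.124    ]
hit True dz mm -0.012410892404890461 F [-1.4  0.9  5.4] M [ 0.05  0.19 -0.  ]
grip 0.21915088663728602 29.42259694196764 [ 0.60140418 -0.13698401  0.01513208]
lifted 0.21555816506213143 29.305860107706394 [-0.01  0.01 -0.89]
44.2917
```

View pics/cl.png

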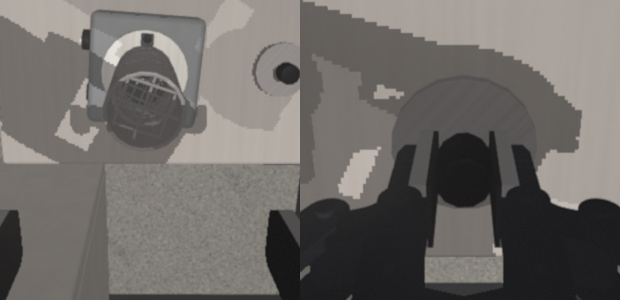

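The left half shows the coarse sieve seated, with its rim at about (145,109) in the crop. The right half shows the lid held level by its knob at (465,170). I place the lid, then check from both fixed cameras.

Run:
```python
from h import *
P=np.load("pos.npz"); p=P["pan"]
f=dict(np.load("coarse_placed.npz")); print(ray(f,(325,229),.172))
dz=place(.0151,.164,p,up=.27)
if -.002<dz<.002:
    letgo(p,.30); env.reach([.5,.1,.3],quat(0)); env.hold(.5)
    a=eyes.grab_frame("side")["frame"][180:380,220:470]; b=eyes.grab_frame("scene")["frame"][160:360,270:490]
    cv2.imwrite("pics/final.png",cv2.resize(np.hstack([a,b])[:,:,::-1],None,fx=1.6,fy=1.6,interpolation=2))
print(monitor.sense()["clock"])
```

```text
[ 0.46129882 -0.13271788  0.172     ]
hit True dz mm -0.13219613066625668 F [-0.7  0.4  5.6] M [0.09 0.27 0.02]
51.225
```

View pics/final.png

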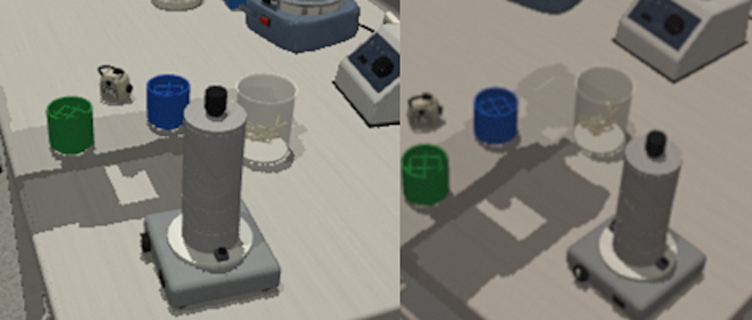

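The stack is straight, closed and fully seated. In the side half it stands at about (213,180) with the knob at (215,100), and the beaker and counter have not moved.

```bash
python3 -c "
from bench import job
print(job.hand_in())"
```

```text
the job is handed in; nothing more can be done
None
```

The sieve stack (fine, medium, coarse, lid) is built on the pan and handed in at about 51 s of the 102 s limit: each part seated within 0.2 mm of its target height, and the final pictures show it upright with the beaker and counter where they were; the judge's verdict was not shown.

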